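# Reload the tray under the green lamp with cutter pots

### The job

One of the two trays has the green signal lamp behind it and the other the red one: take the finished aluminium block out of the green-lamp tray and lay it flat on the pale stone plate, then lift every cutter pot off its hook and stand it upright in that green-lamp tray, and only when all are in throw that tray's lever fully over, away from the robot. Leave the red-lamp tray's block in its tray and its lever as it is, do not tip any pot over, and do not push the other things on the bench about.

Things in the scene. Friction and masses are not known exactly. Their poses are not given: they have to be found in the camera images.
- pot_yellow: Yellow cutter pot, 60 mm across, 50 high (3 shanks 16 mm above rim), 0.25 kg. Origin centre of underside. Rigid strap handle (14 x 4 mm) over it in its yz plane: upright legs at y = +-26 mm, free from z = 50 to 104 (56 mm over their outsides: pinch along y from above, TCP at z = 87), then a gable to its point at z = 125. Starts hanging by the gable, underside 83 mm up. May be absent (None).
- pot_orange: Orange cutter pot, 60 mm across, 50 high (3 shanks 16 mm above rim), 0.25 kg. Origin centre of underside. Rigid strap handle (14 x 4 mm) over it in its yz plane: upright legs at y = +-26 mm, free from z = 50 to 104 (56 mm over their outsides: pinch along y from above, TCP at z = 87), then a gable to its point at z = 125. Starts hanging by the gable, underside 83 mm up. May be absent (None).
- pot_red: Red cutter pot, 60 mm across, 50 high (3 shanks 16 mm above rim), 0.25 kg. Origin centre of underside. Rigid strap handle (14 x 4 mm) over it in its yz plane: upright legs at y = +-26 mm, free from z = 50 to 104 (56 mm over their outsides: pinch along y from above, TCP at z = 87), then a gable to its point at z = 125. Starts hanging by the gable, underside 83 mm up. May be absent (None).
- pot_blue: Blue cutter pot, 60 mm across, 50 high (3 shanks 16 mm above rim), 0.25 kg. Origin centre of underside. Rigid strap handle (14 x 4 mm) over it in its yz plane: upright legs at y = +-26 mm, free from z = 50 to 104 (56 mm over their outsides: pinch along y from above, TCP at z = 87), then a gable to its point at z = 125. Starts hanging by the gable, underside 83 mm up. May be absent (None).
- rack: Blue rack, fixed; origin on the table under its bar. Bar along y, 450 x 20 mm, z 185 to 205. Hooks at y = +-52.5, +-157.5 mm stick out to -x (to the robot): 8 mm round, axis z = 200, to x = -72, tip turned up to z = 215 at x = -76. Pots hang at x = -55: lift 20 to 35 mm (more jams shanks on the hook), then draw out along the rack's -x by 60 mm or more before raising.
- tray_left: Grey open tray on the left (+ y), 240 (x) by 230 (y) mm outside, walls 20 mm high, 5 thick, floor 5 mm above the table. Origin centre of underside. Fixed. A finished block starts in it. Its lamp stands 0.2 m beyond it (+x), its lever beside it towards the table's middle. Holds four pots 2 by 2, 90 mm apart in x, 110 in y.
- block_left: Finished aluminium block that starts in the left tray: 90 (x) by 45 (y) by 40 (z) mm, 0.43 kg, a dark pocket on its top. Origin at the centre of its underside, x along its length. Loose.
- lever_left (a joint): Lever of the left tray, rad: 0 to 0.15 at the start (leaning towards the robot), 1.0 thrown fully over to +x (away from the robot). Stays where it is left; about 1 N at the ball moves it.
- lever_left_tip (a point): Centre of the black ball (26 mm across) on the left tray's lever: at joint 0 it is 38 mm on the robot's side of the pivot and 92 mm above the table, at 1.0 as much beyond, midway 102 mm high. Stem 10 mm thick, 80 mm from pivot to ball, swings nearly along world x; pivot 22 mm up on a grey block 70 (x) by 50 by 25 mm.
- tray_right: Grey open tray on the right (- y), 240 (x) by 230 (y) mm outside, walls 20 mm high, 5 thick, floor 5 mm above the table. Origin centre of underside. Fixed. A finished block starts in it. Its lamp stands 0.2 m beyond it (+x), its lever beside it towards the table's middle. Holds four pots 2 by 2, 90 mm apart in x, 110 in y.
- block_right: Finished aluminium block that starts in the right tray: 90 (x) by 45 (y) by 40 (z) mm, 0.43 kg, a dark pocket on its top. Origin at the centre of its underside, x along its length. Loose.
- lever_right (a joint): Lever of the right tray, rad: 0 to 0.15 at the start (leaning towards the robot), 1.0 thrown fully over to +x (away from the robot). Stays where it is left; about 1 N at the ball moves it.
- lever_right_tip (a point): Centre of the black ball (26 mm across) on the right tray's lever: at joint 0 it is 38 mm on the robot's side of the pivot and 92 mm above the table, at 1.0 as much beyond, midway 102 mm high. Stem 10 mm thick, 80 mm from pivot to ball, swings nearly along world x; pivot 22 mm up on a grey block 70 (x) by 50 by 25 mm.
- lamp_green: Signal lamp that shows green: a post with a green glowing cap, 52 mm across, 145 mm high, origin at the centre of its foot (64 mm across). It stands about 0.2 m beyond (+x) one of the two trays, and which one changes from start to start. Fixed.
- lamp_red: Signal lamp that shows red: a post with a red glowing cap, 52 mm across, 145 mm high, origin at the centre of its foot (64 mm across). It stands about 0.2 m beyond (+x) one of the two trays, and which one changes from start to start. Fixed.
- plate: Pale stone inspection plate in the middle of the table, 140 (x) by 130 (y) by 6 mm. Origin at the centre of its underside, so its top is at z = 6 mm. Fixed.
- holder: Bystander, leave alone: steel tool holder cone standing on its flange, 63 mm across, 97 mm high. Loose; origin at its underside.
- oil: Bystander, leave alone: yellow oil bottle, 50 mm across, 130 mm high. Loose; origin at its underside.
- wrench: Bystander, leave alone: wrench lying flat between the plate and the rack, about 180 mm long. Loose; origin at its underside.
- brush: Bystander, leave alone: brush lying on the table under the rack. Loose; origin at its underside.
- jar: Bystander, leave alone: glass jar, 64 mm across, 75 mm high. Loose; origin at its underside.
- can: Bystander, leave alone: blue can, 66 mm across, 100 mm high. Loose; origin at its underside.

How it is judged (in metres and radians):
On the way, in this order (a step that is already met when the one before it is completed fails the run):
1. the finished block of the green-lamp tray lies on the stone plate (((horizontal distance between lamp_green and tray_left below 0.35 m and x of block_left in the frame of plate between -0.065 and 0.065 m and y of block_left in the frame of plate between -0.06 and 0.06 m and z of block_left in the frame of plate between 0.001 and 0.014 m and angle between block_left's own z axis and vertical below 0.15 rad and linear speed of block_left below 0.03 m/s) or (horizontal distance between lamp_green and tray_right below 0.35 m and x of block_right in the frame of plate between -0.065 and 0.065 m and y of block_right in the frame of plate between -0.06 and 0.06 m and z of block_right in the frame of plate between 0.001 and 0.014 m and angle between block_right's own z axis and vertical below 0.15 rad and linear speed of block_right below 0.03 m/s))), for 0.2 s.
2. every pot stands upright in the green-lamp tray (((horizontal distance between lamp_green and tray_left below 0.35 m and (x of pot_yellow in the frame of tray_left between -0.092 and 0.092 m and y of pot_yellow in the frame of tray_left between -0.087 and 0.087 m and z of pot_yellow in the frame of tray_left between -0.002 and 0.015 m and angle between pot_yellow's own z axis and vertical below 0.15 rad and linear speed of pot_yellow below 0.03 m/s) and (x of pot_orange in the frame of tray_left between -0.092 and 0.092 m and y of pot_orange in the frame of tray_left between -0.087 and 0.087 m and z of pot_orange in the frame of tray_left between -0.002 and 0.015 m and angle between pot_orange's own z axis and vertical below 0.15 rad and linear speed of pot_orange below 0.03 m/s) and (x of pot_red in the frame of tray_left between -0.092 and 0.092 m and y of pot_red in the frame of tray_left between -0.087 and 0.087 m and z of pot_red in the frame of tray_left between -0.002 and 0.015 m and angle between pot_red's own z axis and vertical below 0.15 rad and linear speed of pot_red below 0.03 m/s) and (x of pot_blue in the frame of tray_left between -0.092 and 0.092 m and y of pot_blue in the frame of tray_left between -0.087 and 0.087 m and z of pot_blue in the frame of tray_left between -0.002 and 0.015 m and angle between pot_blue's own z axis and vertical below 0.15 rad and linear speed of pot_blue below 0.03 m/s)) or (horizontal distance between lamp_green and tray_right below 0.35 m and (x of pot_yellow in the frame of tray_right between -0.092 and 0.092 m and y of pot_yellow in the frame of tray_right between -0.087 and 0.087 m and z of pot_yellow in the frame of tray_right between -0.002 and 0.015 m and angle between pot_yellow's own z axis and vertical below 0.15 rad and linear speed of pot_yellow below 0.03 m/s) and (x of pot_orange in the frame of tray_right between -0.092 and 0.092 m and y of pot_orange in the frame of tray_right between -0.087 and 0.087 m and z of pot_orange in the frame of tray_right between -0.002 and 0.015 m and angle between pot_orange's own z axis and vertical below 0.15 rad and linear speed of pot_orange below 0.03 m/s) and (x of pot_red in the frame of tray_right between -0.092 and 0.092 m and y of pot_red in the frame of tray_right between -0.087 and 0.087 m and z of pot_red in the frame of tray_right between -0.002 and 0.015 m and angle between pot_red's own z axis and vertical below 0.15 rad and linear speed of pot_red below 0.03 m/s) and (x of pot_blue in the frame of tray_right between -0.092 and 0.092 m and y of pot_blue in the frame of tray_right between -0.087 and 0.087 m and z of pot_blue in the frame of tray_right between -0.002 and 0.015 m and angle between pot_blue's own z axis and vertical below 0.15 rad and linear speed of pot_blue below 0.03 m/s)))), for 0.3 s.
3. the green-lamp tray's lever is thrown over (((horizontal distance between lamp_green and tray_left below 0.35 m and value of joint lever_left above 0.85 rad) or (horizontal distance between lamp_green and tray_right below 0.35 m and value of joint lever_right above 0.85 rad))), for 0.2 s.
At the end, for the whole second after the job is handed in: Green-lamp tray: its block lies flat on the stone plate, centre within the outline; every pot stands upright (0.15 rad) on its floor; its lever is past 0.85 rad. Red-lamp tray: block still inside, lever below 0.3 rad. All at rest and released (((horizontal distance between lamp_green and tray_left below 0.35 m and (x of block_left in the frame of plate between -0.065 and 0.065 m and y of block_left in the frame of plate between -0.06 and 0.06 m and z of block_left in the frame of plate between 0.001 and 0.014 m and angle between block_left's own z axis and vertical below 0.15 rad and linear speed of block_left below 0.03 m/s) and (x of pot_yellow in the frame of tray_left between -0.092 and 0.092 m and y of pot_yellow in the frame of tray_left between -0.087 and 0.087 m and z of pot_yellow in the frame of tray_left between -0.002 and 0.015 m and angle between pot_yellow's own z axis and vertical below 0.15 rad and linear speed of pot_yellow below 0.03 m/s) and (x of pot_orange in the frame of tray_left between -0.092 and 0.092 m and y of pot_orange in the frame of tray_left between -0.087 and 0.087 m and z of pot_orange in the frame of tray_left between -0.002 and 0.015 m and angle between pot_orange's own z axis and vertical below 0.15 rad and linear speed of pot_orange below 0.03 m/s) and (x of pot_red in the frame of tray_left between -0.092 and 0.092 m and y of pot_red in the frame of tray_left between -0.087 and 0.087 m and z of pot_red in the frame of tray_left between -0.002 and 0.015 m and angle between pot_red's own z axis and vertical below 0.15 rad and linear speed of pot_red below 0.03 m/s) and (x of pot_blue in the frame of tray_left between -0.092 and 0.092 m and y of pot_blue in the frame of tray_left between -0.087 and 0.087 m and z of pot_blue in the frame of tray_left between -0.002 and 0.015 m and angle between pot_blue's own z axis and vertical below 0.15 rad and linear speed of pot_blue below 0.03 m/s) and value of joint lever_left above 0.85 rad and x of block_right in the frame of tray_right between -0.11 and 0.11 m and y of block_right in the frame of tray_right between -0.105 and 0.105 m and value of joint lever_right below 0.3 rad) or (horizontal distance between lamp_green and tray_right below 0.35 m and (x of block_right in the frame of plate between -0.065 and 0.065 m and y of block_right in the frame of plate between -0.06 and 0.06 m and z of block_right in the frame of plate between 0.001 and 0.014 m and angle between block_right's own z axis and vertical below 0.15 rad and linear speed of block_right below 0.03 m/s) and (x of pot_yellow in the frame of tray_right between -0.092 and 0.092 m and y of pot_yellow in the frame of tray_right between -0.087 and 0.087 m and z of pot_yellow in the frame of tray_right between -0.002 and 0.015 m and angle between pot_yellow's own z axis and vertical below 0.15 rad and linear speed of pot_yellow below 0.03 m/s) and (x of pot_orange in the frame of tray_right between -0.092 and 0.092 m and y of pot_orange in the frame of tray_right between -0.087 and 0.087 m and z of pot_orange in the frame of tray_right between -0.002 and 0.015 m and angle between pot_orange's own z axis and vertical below 0.15 rad and linear speed of pot_orange below 0.03 m/s) and (x of pot_red in the frame of tray_right between -0.092 and 0.092 m and y of pot_red in the frame of tray_right between -0.087 and 0.087 m and z of pot_red in the frame of tray_right between -0.002 and 0.015 m and angle between pot_red's own z axis and vertical below 0.15 rad and linear speed of pot_red below 0.03 m/s) and (x of pot_blue in the frame of tray_right between -0.092 and 0.092 m and y of pot_blue in the frame of tray_right between -0.087 and 0.087 m and z of pot_blue in the frame of tray_right between -0.002 and 0.015 m and angle between pot_blue's own z axis and vertical below 0.15 rad and linear speed of pot_blue below 0.03 m/s) and value of joint lever_right above 0.85 rad and x of block_left in the frame of tray_left between -0.11 and 0.11 m and y of block_left in the frame of tray_left between -0.105 and 0.105 m and value of joint lever_left below 0.3 rad))); the robot touches nothing.
It fails at once if the red-lamp tray's lever is thrown ((horizontal distance between lamp_green and tray_left below 0.35 m and value of joint lever_right above 0.5 rad) or (horizontal distance between lamp_green and tray_right below 0.35 m and value of joint lever_left above 0.5 rad)).
It fails at once if a pot is tipped over (angle between any of pot_yellow, pot_orange, pot_red, pot_blue's own z axis and vertical above 1 rad).
It fails at once if a bystander is pushed more than 50 mm away (distance of any of holder, oil, wrench, brush, jar, can from where it was at the start of the episode above 0.05 m).
Of pot_yellow, pot_orange, pot_red, pot_blue only 2 to 4 are there at a start; the rules pass over those that are not, and their reading is None.
At some moment in a run one of block_left, block_right may be knocked a few centimetres aside while the robot is not near it.
It also fails if it takes over 210 s, if anything falls off the work surface, if the arm or the gripper's body presses on something with over 40 N, if the wrist force passes 120 N, or if a joint passes its speed limit or range.

### The arm

A 6-joint arm with a two-finger parallel gripper is mounted at the origin on the work surface. World frame = base frame: x ahead of the robot, y to its left, z up, the work surface at z = 0. Lengths are in m, angles in degrees, forces in N, time in s.
With the tool pointing down it reaches from about 0.4 to 0.825 m from the base axis. Payload 7 kg.
Tool frame: the origin (TCP) lies between the finger pads, 19 mm behind the fingertips; this is the grasp point; z points along the fingers, y is the line along which they close (so a half turn about z gives the same grasp; the last joint's range is limited). The gripper opens to 88 mm and grips with 3 to 60 N. Pads are 19 mm wide; open, the fingers measure 130 mm over their backs; the gripper's body (78 mm by 193 mm) begins 47 mm behind the grasp point.
Start: joints at [84.116, 20.546, 0.682, 0, -70.136, -16.507], TCP at [0.257, 0.624, 0.245] pointing down, gripper open.
Joint ranges: [-176.03, 176.03], [-82.01, 121.73], [-58.28, 71.71], [-173.87, 95.51], [-174.79, -0.11], [-173.66, 173.66]. Speed limits (degrees/s): [136.94, 136.94, 172.46, 180, 180, 180].

### API

Orientations are given as [roll, pitch, yaw] about the fixed x, y, z axes, in that order (R = Rz(yaw) Ry(pitch) Rx(roll)).
In Python, from plant import ctrl gives the robot as it stands. The module is installed in compiled form; this text tells all that it offers.
- The arm moves only by the tool send_rows, never from a script. Its argument "increments" is a list that holds one entry, the list of rows, each a list of 4 numbers: the shift along the world's x, y, z normalised to -1 to 1, where 1 is 0.2 m, then the turn about the world's z normalised to -1 to 1, where 1 is 1.5 rad. In form: [[[x, y, z, roll], ...]]. A call has 1 to 12 rows; each row is the pose to reach, as a shift and turn from the pose commanded when the call began; what a row does not reach only later rows make up. A row lasts 1/8 s, in which the tool goes at most 62.5 mm and 10.7 degrees, less where a joint would pass 70% of its speed; a pose out of reach is approached as far as the arm can. A call with a number of a shift or a turn outside -1 to 1 is refused whole. A call with a gripper value outside its range is refused whole. "jaw" is the opening, from 0 (shut) to 1 (fully open), set as the call begins (left out, the last holds). The fingers move at their own pace and stop on an object; the grip force is fixed at half the most. Time passes only in rows, so rows that repeat a pose let the fingers close. It gives the time, the measured TCP pose, the force, the opening and the grip force at its end, in the units of the state.
- ctrl.get_obs(): the state, without advancing time (a new reading comes with each control period).
- ctrl.snapshot(name): name is "side" or "top" or "wrist"; returns the picture (400x640x3 uint8, red, green, blue); there is no depth.
- ctrl.calibration(name): a dict with "mtx" (3x3 intrinsics, pixels), "eye" and "attitude" of the camera in the world. Camera axes: x right, y up, looking along -z (the intrinsics and any distortion apply to the point x, -y, -z); pixel columns grow to the right and rows downward; lengths in m; the calibration is good to about 2 mm. A picture is of the moment at which its call begins: read the wrist's pose just before it. calibration takes no time and is no camera call; for the wrist camera it gives the pose at the moment of the call.
- ctrl.close_job(): hands the job in; it is judged then, once.
Trained networks look in the newest picture that a camera, given by its name, has taken for a name from the list of things; names that differ only in an ending like _2 or _b are one class to them, and where a whole thing is asked for, a point or a joint stands for the part that bears it (a point fixed in the world has none). Each returns a list of dicts, best first, with "conf" (0 to 1); they miss things now and then, are a little off and sometimes report something else, mostly with a low value. They report only what shows in the picture. A call takes as long as a camera call.
- ctrl.trace(thing, camera): "mask" (400x640 bool, what is visible of it) and "bbox" ([left, top, right, bottom] in pixels, round what is visible of it).
- ctrl.spot_point(thing, camera): "pixel" ([row, column] in pixels: a listed point, or the origin of a listed thing).
The state is a dict: "clock": time; "joint_pos": joint angles; "qvel": joint speeds; "tau": joint torques, N m; "tool_pos": TCP position; "orientation": TCP orientation; "force": force on the tool from outside, world axes, zero at the start; "moment": the same for the moment, N m; "opening": finger opening in m; "gripper_force": force on a finger pad.
Only numpy, scipy, OpenCV 4.12 (cv2) and the standard library are available. Lean on these libraries where they do the work, as an engineer would, in place of code of your own. Each camera call takes 0.05 s, during which the arm holds its last target. There are 200 camera calls.

## Working session

There is one attempt and no reset: what is moved stays moved. The work goes in short steps, Python scripts to look and compute and a tool call to move; the robot and the scene stay as the last step left them, time stands still between calls to the robot, and variables do not carry over. Pictures are saved under pics/ and viewed, at most 16 in all, crops included, and the job is handed in when it is done.

Besides the shell and the picture viewer there is one more tool, called after "Request:" by a JSON object that holds its "api" and its "payload", one argument or row to a line. send_rows: Moves the arm, as the interface text tells. Its arguments: {"type":"object","properties":{"increments":{"type":"array"},"jaw":{"type":"number"}},"required":["increments"]}

```bash
mkdir -p pics; ls; cat > h.py <<'E'
import numpy as np, cv2
from plant import ctrl
def snap(n,f=None):
    im=ctrl.snapshot(n)
    if f: cv2.imwrite('pics/'+f,im[:,:,::-1])
    return im
def cam(n):
    c=ctrl.calibration(n); return c
def ray(c,rc):
    K=np.array(c['mtx']);
    d=np.linalg.solve(K,[rc[1],rc[0],1.0]); d=np.array([d[0],-d[1],-d[2]])
    R=np.array(c['attitude'])
    if R.shape!=(3,3):
        from scipy.spatial.transform import Rotation as Ro
        R=Ro.from_euler('xyz',R,degrees=True).as_matrix() if R.size==3 else Ro.from_quat(R).as_matrix()
    d=R@d; return np.array(c['eye']),d/np.linalg.norm(d)
def onz(c,rc,z):
    e,d=ray(c,rc); return e+d*(z-e[2])/d[2]
def tri(rays):
    A=0;b=0
    for e,d in rays:
        P=np.eye(3)-np.outer(d,d);A=A+P;b=b+P@e
    x=np.linalg.solve(A,b); return x,[float(np.linalg.norm((np.eye(3)-np.outer(d,d))@(x-e))) for e,d in rays]
E
python3 - <<'E'
from h import *
for n in ['side','top','wrist']:
    snap(n,n+'0.png'); print(n,cam(n))
print(ctrl.get_obs())
E
```

```text
pics
side {'mtx': array([[376.4072131 ,   0.        , 314.73014324],
       [  0.        , 376.4072131 , 197.86383008],
       [  0.        ,   0.        ,   1.        ]]), 'eye': array([ 0.03462501, -0.65900949,  0.76369671]), 'attitude': array([ 51.22097782,  -0.50243781, -36.02003228])}
top {'mtx': array([[416.59648898,   0.        , 318.30823058],
       [  0.        , 416.59648898, 204.5599822 ],
       [  0.        ,   0.        ,   1.        ]]), 'eye': array([0.42593039, 0.00295816, 1.49879718]), 'attitude': array([  3.92197556,   0.64499765, -90.04409387])}
wrist {'mtx': array([[277.03640008,   0.        , 318.59411695],
       [  0.        , 277.03640008, 202.28044331],
       [  0.        ,   0.        ,   1.        ]]), 'eye': array([0.32007575, 0.5992579 , 0.38384597]), 'attitude': array([-1.44910331e+01, -9.49132381e-02, -1.12402882e+02])}
{'clock': 0.15, 'joint_pos': array([ 8.41168111e+01,  2.05807407e+01,  6.46651153e-01, -1.40981987e-02,
       -7.01353190e+01, -1.65075863e+01]), 'qvel': array([-0.08713726, -0.11788409,  0.17435284,  0.07366895, -0.04661032,
        0.01662518]), 'tau': array([ 8.84197852e-04, -5.83276212e+01,  2.93289793e+01,  7.00113684e+00,
        8.76850885e-03, -1.12351888e-04]), 'tool_pos': array([0.25700974, 0.62379286, 0.24466015]), 'orientation': array([ 1.79929686e+02, -7.01481419e-03, -2.23955695e+01]), 'force': array([0.47460625, 0.36898693, 0.48440548]), 'moment': array([-0.00903531, -0.05507174,  0.00297241]), 'gripper_force': 0.0, 'opening': 0.08761587262710492}
```

View pics/top0.png

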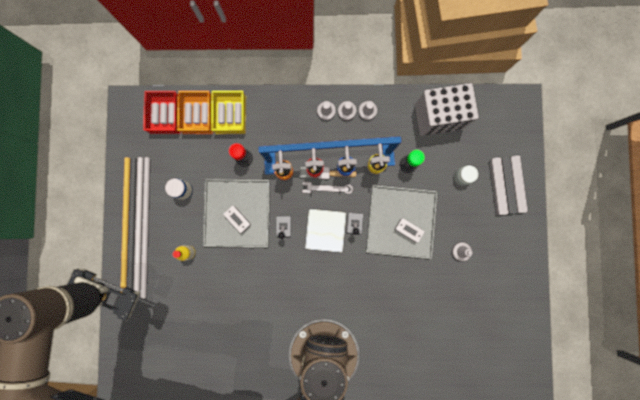

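View pics/side0.png

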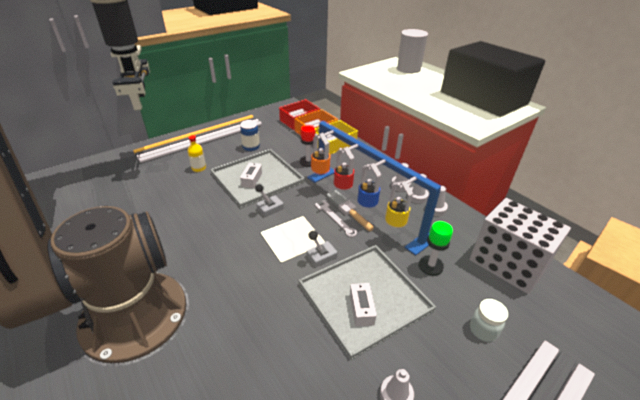

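```bash
cat > m.py <<'E'
from h import *
names='pot_yellow pot_orange pot_red pot_blue rack tray_left block_left lever_left_tip tray_right block_right lever_right_tip lamp_green lamp_red plate holder oil wrench brush jar can'.split()
cs={n:cam(n) for n in ['side','top']}
for t in names:
    r={}
    for n in cs:
        q=ctrl.spot_point(t,n); 
        r[n]=[(d['conf'],np.array(d['pixel'])) for d in q[:2]]
    s=t+' '
    for n in cs: s+=n+str([(round(float(c),2),p.round().astype(int).tolist(), onz(cs[n],p,0)[:2].round(3).tolist()) for c,p in r[n]])
    if r['side'] and r['top']:
        x,e=tri([ray(cs[n],r[n][0][1]) for n in cs]); s+=' TRI %s %.4f'%(x.round(4),e[0])
    print(s)
E
python3 m.py; rm -f x
```

```text
pot_yellow side[(0.92, [221, 395], [0.733, -0.125]), (0.33, [222, 338], [0.588, -0.026])]top[(0.75, [163, 374], [0.68, -0.183])] TRI [ 0.668  -0.1744  0.071 ] 0.0002
pot_orange side[(0.68, [167, 318], [0.715, 0.244])]top[(0.61, [174, 286], [0.641, 0.136])] TRI [0.6269 0.1274 0.0987] 0.0001
pot_red side[(0.65, [183, 342], [0.722, 0.119]), (0.25, [162, 306], [0.697, 0.295])]top[(0.61, [170, 316], [0.655, 0.027])] TRI [0.6408 0.0256 0.0913] 0.0008
pot_blue side[(0.89, [200, 368], [0.734, -0.001]), (0.68, [266, 431], [0.681, -0.305])]top[(0.74, [165, 344], [0.672, -0.074])] TRI [ 0.6593 -0.0699  0.0806] 0.0007
rack side[(0.4, [188, 256], [0.471, 0.263])]top[]
tray_left side[(0.82, [178, 257], [0.5, 0.31])]top[(0.76, [210, 237], [0.51, 0.314]), (0.39, [163, 375], [0.68, -0.184])] TRI [ 0.5074  0.3173 -0.0071] 0.0036
block_left side[(0.88, [181, 250], [0.472, 0.306]), (0.26, [212, 350], [0.647, -0.013])]top[(0.8, [222, 236], [0.468, 0.317])] TRI [ 0.4717  0.3163 -0.006 ] 0.0045
lever_left_tip side[(0.45, [187, 257], [0.477, 0.265])]top[(0.37, [235, 277], [0.419, 0.168])] TRI [0.4216 0.1561
[... 1254 characters left out ...]
I [0.3563 0.4765 0.0097] 0.0054
wrench side[(0.53, [220, 336], [0.589, -0.016])]top[(0.64, [187, 328], [0.591, -0.015])] TRI [ 0.5907 -0.0144 -0.0018] 0.0004
brush side[(0.64, [214, 349], [0.639, -0.021]), (0.23, [331, 484], [0.629, -0.504])]top[(0.7, [227, 326], [0.447, -0.01]), (0.7, [186, 329], [0.597, -0.02])] TRI [ 0.5005 -0.0589  0.1045] 0.0740
jar side[(0.68, [240, 292], [0.435, -0.012]), (0.6, [334, 482], [0.62, -0.506])]top[(0.57, [176, 463], [0.632, -0.502]), (0.28, [171, 283], [0.651, 0.148])] TRI [ 0.4264 -0.323   0.3458] 0.1654
can side[(0.68, [146, 254], [0.596, 0.506]), (0.3, [395, 396], [0.366, -0.486])]top[(0.59, [191, 187], [0.579, 0.496])] TRI [0.5821 0.4894 0.0128] 0.0049
```

The green lamp is at (415,158) in the top view, behind the right tray. All four pots hang on the rack, and the right block lies diagonally at (410,230) with a yaw of about 55°. I'll move the wrist over to the right.

Request:
{"api": "send_rows", "payload": {
  "increments": [
    [[0.75,-1,0.5,0],[0.75,-1,0.5,0],[0.75,-1,0.5,0],[0.75,-1,0.5,0],[0.75,-1,0.5,0],[0.75,-1,0.5,0]]
  ],
  "jaw": 1
}}

```text
clock: 2.9
tool_pos: [0.4079, 0.4233, 0.3461]
orientation: [-179.9, 0.0, -22.5]
force: [0.7, 0.2, -0.1]
opening: 0.0873
gripper_force: 0.0
```

Request:
{"api": "send_rows", "payload": {
  "increments": [
    [[0.1,-1,0.1,0.36],[0.1,-1,0.1,0.36],[0.1,-1,0.1,0.36],[0.1,-1,0.1,0.36],[0.1,-1,0.1,0.36]]
  ]
}}

```text
clock: 3.52
tool_pos: [0.4269, 0.2243, 0.3651]
orientation: [-180.0, 0.0, 8.4]
force: [0.8, -0.4, -0.3]
opening: 0.0876
gripper_force: 0.0
```

Request:
{"api": "send_rows", "payload": {
  "increments": [
    [[0.1,-1,0,0],[0.1,-1,0,0],[0.1,-1,0,0],[0.1,-1,0,0],[0.1,-1,0,0],[0.1,-1,0,0]]
  ]
}}

```text
clock: 4.28
tool_pos: [0.4475, 0.0256, 0.3649]
orientation: [180.0, 0.0, 8.6]
force: [-1.1, 0.1, -0.9]
opening: 0.0875
gripper_force: 0.0
```

```bash
cat > w.py <<'E'
import sys
from h import *
c=cam('wrist'); im=snap('wrist',sys.argv[1]); o=ctrl.get_obs()
print(o['clock'],o['joint_pos'].round(1),o['tool_pos'].round(4),o['orientation'].round(2),o['force'].round(1))
import pickle
D={}
for t in sys.argv[2:]:
    q=ctrl.spot_point(t,'wrist'); D[t]=[(float(d['conf']),np.array(d['pixel'])) for d in q]
    print(t,[(round(a,2),p.round(1).tolist(),onz(c,p,0)[:2].round(3).tolist()) for a,p in D[t][:3]])
pickle.dump((c,D),open('pics/'+sys.argv[1]+'.pkl','wb'))
E
python3 w.py w1.png pot_yellow pot_blue pot_red pot_orange lever_right_tip plate
```

```text
4.325 [ 28.6  -5.  -14.2  -0.  -80.9  70. ] [0.4474 0.0256 0.365 ] [1.80e+02 4.00e-02 8.64e+00] [0.5 0.5 0.4]
pot_yellow [(0.55, [42.9, 491.3], [0.694, -0.222]), (0.35, [184.2, 238.9], [0.398, 0.168]), (0.29, [54.9, 364.2], [0.645, -0.02])]
pot_blue [(0.96, [41.0, 412.4], [0.677, -0.094]), (0.36, [177.6, 334.8], [0.436, -0.006])]
pot_red [(0.61, [29.3, 338.4], [0.676, 0.028]), (0.61, [181.3, 482.3], [0.47, -0.276]), (0.49, [47.6, 492.2], [0.687, -0.226])]
pot_orange []
lever_right_tip [(0.57, [197.6, 403.8], [0.418, -0.14]), (0.26, [112.9, 161.6], [0.503, 0.31])]
plate [(0.55, [178.3, 334.5], [0.435, -0.005])]
```

Request:
{"api": "send_rows", "payload": {
  "increments": [
    [[-0.1,-1,0,0],[-0.1,-1,0,0],[-0.1,-1,0,0],[-0.1,-1,0,0],[-0.1,-1,0,0],[-0.1,-1,0,0],[-0.1,-1,0,0]]
  ]
}}

```text
clock: 5.5
tool_pos: [0.4274, -0.1748, 0.3655]
orientation: [-180.0, -0.0, 8.7]
force: [0.1, 0.8, 0.4]
opening: 0.0878
gripper_force: 0.0
```

```bash
python3 w.py w2.png block_right tray_right lever_right_tip plate pot_yellow pot_blue pot_red
```

```text
5.55 [  2.3  -3.6 -12.8  -0.  -80.7  96.4] [ 0.4274 -0.1749  0.3655] [-1.80e+02 -2.00e-02  8.66e+00] [-1.4  0.1  0.1]
block_right [(0.57, [171.0, 389.3], [0.444, -0.303])]
tray_right [(0.64, [156.0, 380.0], [0.468, -0.28]), (0.64, [3.6, 347.9], [0.695, -0.181]), (0.55, [146.8, 102.6], [0.409, 0.214])]
lever_right_tip [(0.71, [81.9, 42.9], [0.504, 0.309]), (0.69, [163.0, 273.7], [0.426, -0.092])]
plate [(0.89, [147.8, 226.3], [0.441, -0.005])]
pot_yellow [(0.98, [4.0, 352.8], [0.695, -0.188])]
pot_blue [(0.68, [153.0, 376.0], [0.472, -0.272])]
pot_red [(0.33, [97.7, 40.9], [0.477, 0.315]), (0.31, [149.0, 101.7], [0.405, 0.215])]
```

View pics/w2.png

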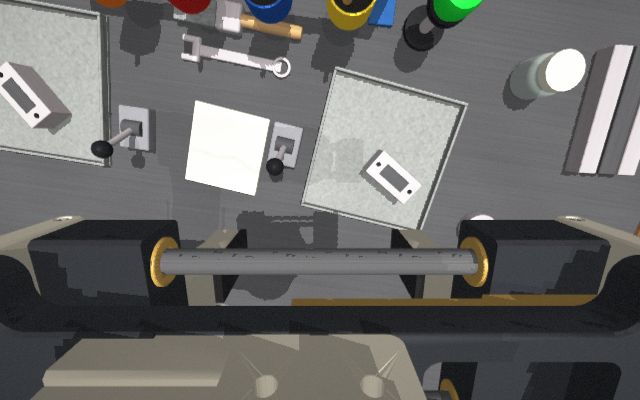

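The wrist view shows the tray rim corners at (340,68), (467,103) and (301,206). The block's top face is centred near (392,177). I'll compute the yaws from these.

```bash
cat > a.py <<'E'
from h import *
import pickle
c,D=pickle.load(open('pics/w2.png.pkl','rb'))
P=lambda u,v,z:onz(c,(v,u),z)[:2]
T=[P(*q,.02) for q in [(340,68),(467,103),(427,232),(301,206)]]
print('tray',np.round(T,3).tolist(),np.mean(T,0).round(4))
for i in range(4): d=T[i]-T[i-1]; print(np.hypot(*d).round(3),np.degrees(np.arctan2(d[1],d[0])).round(1))
q=ctrl.trace('block_right','wrist')
for d in q[:1]:
    m=d['mask']; print(d['conf'],d['bbox'],m.sum())
    im=ctrl.snapshot('wrist'); g=(m&(im.min(2)>170)).astype(np.uint8)
    g=cv2.morphologyEx(g,cv2.MORPH_CLOSE,np.ones((9,9)))
    cn=max(cv2.findContours(g,0,2)[0],key=cv2.contourArea)
    for z in (.045,):
        W=np.array([P(*p[0],z) for p in cn],np.float32)
        r=cv2.minAreaRect(W*1000); print(z,r)
        b=cv2.boxPoints(r); print(b.round())
E
python3 a.py
```

```text
tray [[0.596, -0.183], [0.575, -0.4], [0.345, -0.391], [0.359, -0.152]] [ 0.4689 -0.2816]
0.239 -7.4
0.218 -95.5
0.231 177.7
0.239 86.5
0.73 [364.0, 151.1, 419.7, 202.4] 1492
0.045 ((438.7347412109375, -298.93475341796875), (89.68983459472656, 44.50554275512695), 58.39474868774414)
[[ 396. -325.]
 [ 434. -349.]
 [ 481. -272.]
 [ 443. -249.]]
```

Request:
{"api": "send_rows", "payload": {
  "increments": [
    [[0.055,-0.63,-0.75,0.58],[0.055,-0.63,-0.75,0.58],[0.055,-0.63,-0.75,0.58],[0.055,-0.63,-0.75,0.58],[0.055,-0.63,-0.75,0.58],[0.055,-0.63,-0.75,0.58],[0.055,-0.63,-0.75,0.58]]
  ]
}}

```text
clock: 6.88
tool_pos: [0.4382, -0.3019, 0.2156]
orientation: [180.0, -0.0, 58.2]
force: [-0.7, -0.0, -0.4]
opening: 0.0876
gripper_force: 0.0
```

```bash
python3 w.py w3.png block_right tray_right
```

```text
6.925 [-13.4   8.4 -19.8  -0.  -61.8 161.7] [ 0.4383 -0.3018  0.2156] [ 1.7997e+02 -1.0000e-02  5.8280e+01] [ 1.  -0.4 -0.6]
block_right [(0.56, [184.0, 320.3], [0.441, -0.302])]
tray_right [(0.98, [155.5, 329.7], [0.471, -0.277]), (0.15, [238.4, 520.7], [0.635, -0.511])]
```

View pics/w3.png

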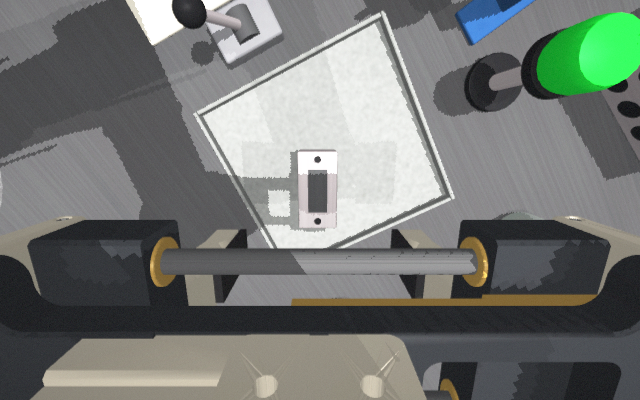

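The block sits square between the fingers at column 317, so I'll descend and grip.

Request:
{"api": "send_rows", "payload": {
  "increments": [
    [[0,0,-0.3,0],[0,0,-0.6,0],[0,0,-0.8,0],[0,0,-0.92,0],[0,0,-0.92,0]]
  ]
}}

```text
clock: 7.65
tool_pos: [0.437, -0.3015, 0.0299]
orientation: [-179.8, 0.1, 58.4]
force: [-0.4, 0.0, -0.1]
opening: 0.0879
gripper_force: 0.0
```

Request:
{"api": "send_rows", "payload": {
  "increments": [
    [[0,0,0,0],[0,0,0,0],[0,0,0,0],[0,0,0,0],[0,0,0,0],[0,0,0,0],[0,0,0,0],[0,0,0,0]]
  ],
  "jaw": 0
}}

```text
clock: 8.65
tool_pos: [0.4377, -0.3018, 0.0315]
orientation: [-180.0, 0.0, 58.4]
force: [-2.7, 2.6, 5.3]
opening: 0.0446
gripper_force: 30.0
```

Request:
{"api": "send_rows", "payload": {
  "increments": [
    [[0,0,0.25,0],[0,0,0.5,0],[0,0,0.7,0],[0,0,0.7,0]]
  ]
}}

```text
clock: 9.15
tool_pos: [0.4397, -0.3024, 0.1741]
orientation: [179.7, -0.1, 58.4]
force: [0.1, -0.6, -5.7]
opening: 0.0448
gripper_force: 30.0
```

Request:
{"api": "send_rows", "payload": {
  "increments": [
    [[0.01,0,0,0],[0.01,0.3,0,0],[0.01,0.6,0,0],[0.01,0.8,0,0],[0.01,0.8,0,0]]
  ]
}}

```text
clock: 9.78
tool_pos: [0.4391, -0.1397, 0.1697]
orientation: [-179.8, 0.1, 58.6]
force: [0.1, -1.4, -4.6]
opening: 0.0447
gripper_force: 30.0
```

Request:
{"api": "send_rows", "payload": {
  "increments": [
    [[0.01,0.3,0,0.05],[0.01,0.6,0,0.1],[0.01,0.76,0,0.18],[0.01,0.76,0,0.25],[0.01,0.76,0,0.25],[0.01,0.76,0,0.25]]
  ]
}}

```text
clock: 10.52
tool_pos: [0.4418, 0.0094, 0.1705]
orientation: [-179.9, 0.1, 79.7]
force: [0.0, 0.4, -4.8]
opening: 0.0448
gripper_force: 30.0
```

Request:
{"api": "send_rows", "payload": {
  "increments": [
    [[0,0,-0.25,0],[0,0,-0.5,0],[0,0,-0.6,0],[0,0,-0.6,0],[0,0,-0.6,0]]
  ]
}}

```text
clock: 11.15
tool_pos: [0.443, 0.01, 0.0521]
orientation: [179.9, -0.0, 79.8]
force: [-0.3, 0.1, -5.2]
opening: 0.0446
gripper_force: 30.0
```

```bash
python3 w.py w4.png plate lever_right_tip lever_left_tip; python3 -c "
from h import *
snap('side','side1.png')
print(ctrl.spot_point('block_right','side')[:1]);c=cam('side')
for d in ctrl.spot_point('block_right','side')[:2]: print(onz(c,d['pixel'],.028))"
```

```text
11.2 [ 27.   12.1 -41.9   0.  -35.8 142.8] [0.4431 0.0102 0.0524] [ 1.799e+02 -6.000e-02  7.984e+01] [ 0.5  0.1 -4.9]
plate []
lever_right_tip []
lever_left_tip []
[{'pixel': [229.2, 291.1], 'conf': 0.76}]
[0.44079678 0.00219713 0.028     ]
```

View pics/side1.png

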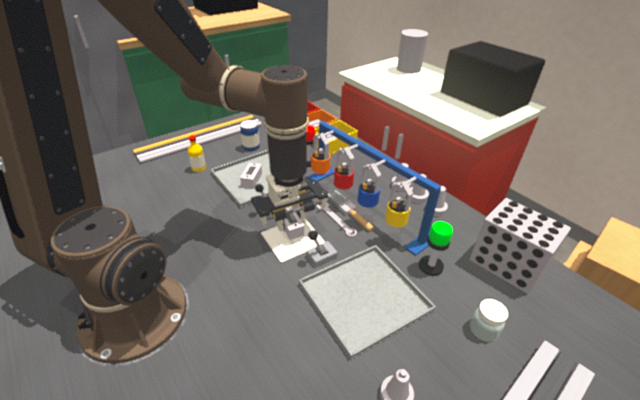

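The block hangs level above the plate at (290,228), clear of both levers. I'll lower and release it.

Request:
{"api": "send_rows", "payload": {
  "increments": [
    [[0,0,-0.03,0],[0,0,-0.06,0],[0,0,-0.08,0],[0,0,-0.09,0],[0,0,-0.095,0],[0,0,-0.095,0]]
  ]
}}

```text
clock: 12.25
tool_pos: [0.442, 0.01, 0.0325]
orientation: [-180.0, 0.0, 79.9]
force: [-2.3, -0.8, 0.0]
opening: 0.0447
gripper_force: 30.0
```

Request:
{"api": "send_rows", "payload": {
  "increments": [
    [[0,0,0,0],[0,0,0,0],[0,0,0,0],[0,0,0,0]]
  ],
  "jaw": 1
}}

```text
clock: 12.75
tool_pos: [0.4423, 0.0101, 0.0324]
orientation: [180.0, -0.0, 79.9]
force: [-0.3, -0.6, -0.4]
opening: 0.0795
gripper_force: 0.0
```

Request:
{"api": "send_rows", "payload": {
  "increments": [
    [[0,0,0.25,0],[0,0,0.5,0],[0,0,0.75,0],[0,0,1,-0.1],[0,0,1,-0.3],[0,0,1,-0.5],[0,0,1,-0.6],[0,0,1,-0.7],[0,0,1,-0.84],[0,0,1,-0.84]]
  ]
}}

```text
clock: 14.0
tool_pos: [0.442, 0.01, 0.2323]
orientation: [-180.0, 0.0, 7.3]
force: [0.3, 0.3, -0.4]
opening: 0.0878
gripper_force: 0.0
```

Request:
{"api": "send_rows", "payload": {
  "increments": [
    [[-0.1,-0.3,0.6,0],[-0.1,-0.3,0.6,0],[-0.1,-0.3,0.6,0],[-0.1,-0.3,0.6,0],[-0.1,-0.3,0.6,0]]
  ]
}}

```text
clock: 14.62
tool_pos: [0.4216, -0.0497, 0.3509]
orientation: [-180.0, 0.1, 7.7]
force: [-0.3, 0.2, -0.3]
opening: 0.088
gripper_force: 0.0
```

```bash
python3 w.py w5.png block_right pot_yellow pot_blue pot_red pot_orange rack lever_right_tip
```

```text
14.675 [ 20.1  -7.2 -17.9  -0.  -79.5  77.6] [ 0.4217 -0.0496  0.3509] [1.7999e+02 1.5000e-01 7.7100e+00] [ 0.3  0.6 -0.6]
block_right [(0.72, [153.0, 284.8], [0.443, 0.013])]
pot_yellow [(0.89, [8.6, 444.6], [0.695, -0.209])]
pot_blue [(0.83, [2.5, 359.3], [0.686, -0.077]), (0.59, [26.6, 316.3], [0.644, -0.015])]
pot_red []
pot_orange []
rack [(0.75, [163.0, 13.7], [0.362, 0.485]), (0.37, [61.3, 309.0], [0.593, -0.01]), (0.17, [27.4, 317.4], [0.643, -0.017])]
lever_right_tip [(0.57, [172.7, 360.0], [0.426, -0.123]), (0.55, [160.7, 181.0], [0.405, 0.193]), (0.24, [160.1, 450.1], [0.469, -0.276])]
```

View pics/w5.png

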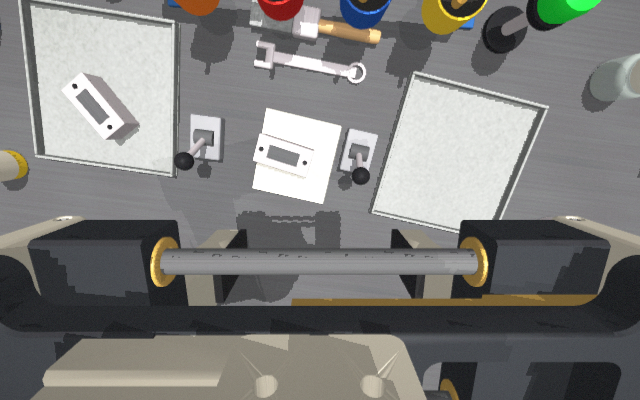

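The block lies on the plate at (283,155), well inside the outline. Next I'll look at the rack from above.

Request:
{"api": "send_rows", "payload": {
  "increments": [
    [[0.65,-0.15,0.1,0],[0.65,-0.15,0.1,0],[0.65,-0.15,0.1,0],[0.65,-0.15,0.1,0],[0.65,-0.15,0.1,0]]
  ]
}}

```text
clock: 15.65
tool_pos: [0.5512, -0.0798, 0.3726]
orientation: [-180.0, -0.0, 7.7]
force: [-1.0, 0.2, 0.4]
opening: 0.0875
gripper_force: 0.0
```

```bash
python3 w.py w6.png pot_yellow pot_blue pot_red pot_orange rack; python3 -c "
import cv2
i=cv2.imread('pics/w6.png')[0:220,60:620]; cv2.imwrite('pics/w6c.png',cv2.resize(i,(800,314),interpolation=3))"
```

```text
15.7 [ 11.9   6.1  -2.   -0.  -81.9  85.8] [ 0.5512 -0.0797  0.3729] [-1.7999e+02 -5.0000e-02  7.7200e+00] [-0.9  0.4 -0. ]
pot_yellow [(0.86, [111.9, 397.8], [0.669, -0.204]), (0.21, [112.2, 292.6], [0.644, -0.02])]
pot_blue [(0.61, [107.9, 323.4], [0.658, -0.073])]
pot_red [(0.78, [98.3, 252.3], [0.657, 0.052])]
pot_orange [(0.57, [95.9, 184.3], [0.645, 0.169])]
rack [(0.56, [221.6, 412.8], [0.474, -0.274])]
```

View pics/w6c.png

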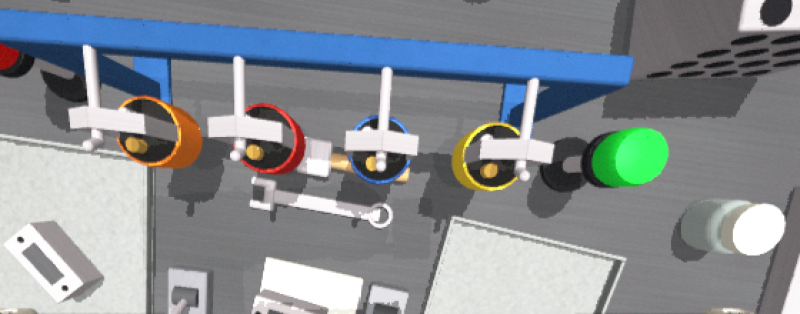

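Request:
{"api": "send_rows", "payload": {
  "increments": [
    [[-0.05,0.6,0.1,0],[-0.05,0.6,0.1,0],[-0.05,0.6,0.1,0],[-0.05,0.6,0.1,0],[-0.05,0.6,0.1,0]]
  ]
}}

```text
clock: 16.58
tool_pos: [0.542, 0.0392, 0.3922]
orientation: [180.0, 0.0, 7.6]
force: [0.8, 0.4, 0.7]
opening: 0.0876
gripper_force: 0.0
```

```bash
python3 w.py w7.png pot_yellow pot_blue pot_red pot_orange rack; python3 -c "
import cv2
i=cv2.imread('pics/w7.png')[0:220,60:620]; cv2.imwrite('pics/w7c.png',cv2.resize(i,(800,314),interpolation=3))"
```

```text
16.625 [ 24.8   4.5  -1.3   0.  -84.2  72.8] [0.5421 0.0391 0.3922] [1.7999e+02 2.0000e-02 7.6100e+00] [0.1 0.2 0.7]
pot_yellow [(0.79, [115.8, 470.1], [0.672, -0.223]), (0.22, [57.9, 188.4], [0.701, 0.29])]
pot_blue [(0.88, [115.5, 401.3], [0.656, -0.098])]
pot_red [(0.81, [107.5, 333.6], [0.653, 0.027])]
pot_orange [(0.91, [101.7, 264.7], [0.647, 0.152])]
rack []
```

View pics/w7c.png

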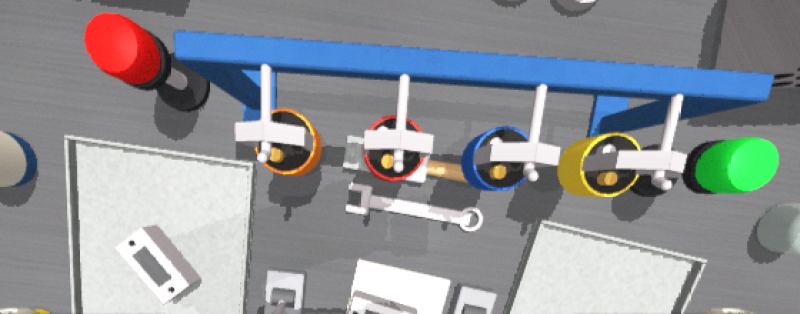

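Both views show the strap handles. In crop w6 their centres are at (107,121), (245,130), (382,142) and (516,150). In w7 they are at (270,133), (398,142), (526,153) and (651,160). I'll triangulate these.

```bash
cat > t.py <<'E'
from h import *
import pickle
cs=[pickle.load(open('pics/w%d.png.pkl'%k,'rb'))[0] for k in (6,7)]
A={'orange':((107,121),(270,133)),'red':((245,130),(398,142)),'blue':((382,142),(526,153)),'yellow':((516,150),(651,160))}
X=[]
for n,p in A.items():
    x,e=tri([ray(c,(q[1]/1.42857,q[0]/1.42857+60)) for c,q in zip(cs,p)]); X.append(x); print(n,x.round(4),round(e[0],4))
    print('  at z=.205',[onz(c,(q[1]/1.42857,q[0]/1.42857+60),.205)[:2].round(4).tolist() for c,q in zip(cs,p)])
X=np.array([np.mean([onz(c,(q[1]/1.42857,q[0]/1.42857+60),.205) for c,q in zip(cs,p)],0) for p in A.values()])
d=X[0]-X[3]; print(np.hypot(*d[:2])/3, np.degrees(np.arctan2(-d[0],d[1])))
# rack bar front top edge in w7: left end (176,60) right (770,98) crop ; z=.185 (front lower) / back top
for q in [((175,33),(771,75))]:
    a,b=[onz(cs[1],(v/1.42857,u/1.42857+60),.205) for u,v in q]; d=a-b; print(a.round(4),b.round(4),np.hypot(*d[:2]),np.degrees(np.arctan2(-d[0],d[1])))
E
python3 t.py
```

```text
orange [0.6402 0.1345 0.188 ] 0.0003
  at z=.205 [[0.6388, 0.1238], [0.639, 0.1303]]
red [0.6476 0.0303 0.1871] 0.0
  at z=.205 [[0.646, 0.0248], [0.6456, 0.0313]]
blue [ 0.6529 -0.0751  0.1887] 0.0
  at z=.205 [[0.6512, -0.0749], [0.6509, -0.0692]]
yellow [ 0.6612 -0.1786  0.1887] 0.0001
  at z=.205 [[0.6589, -0.1731], [0.6588, -0.1678]]
0.09939251446709531 3.8451139657284945
[0.6981 0.2038 0.205 ] [ 0.7293 -0.238   0.205 ] 0.4428919132103237 4.036593146902143
```

Request:
{"api": "send_rows", "payload": {
  "increments": [
    [[0.3,-0.55,-0.3,-0.043],[0.3,-0.55,-0.3,-0.043],[0.3,-0.55,-0.3,-0.043],[0.3,-0.55,-0.3,-0.043],[0.3,-0.55,-0.3,-0.043]]
  ]
}}

```text
clock: 17.5
tool_pos: [0.6022, -0.0694, 0.3333]
orientation: [-180.0, -0.1, 4.0]
force: [1.4, -0.1, 0.1]
opening: 0.0876
gripper_force: 0.0
```

Request:
{"api": "send_rows", "payload": {
  "increments": [
    [[0.296,-0.54,-0.36,0],[0.296,-0.54,-0.36,0],[0.296,-0.54,-0.36,0],[0.296,-0.54,-0.36,0],[0.296,-0.54,-0.36,0],[0.296,-0.54,-0.36,0]]
  ]
}}

```text
clock: 18.25
tool_pos: [0.6616, -0.1767, 0.2622]
orientation: [180.0, -0.2, 4.1]
force: [-0.2, 1.0, 0.2]
opening: 0.0879
gripper_force: 0.0
```

```bash
python3 w.py w8.png pot_yellow
```

```text
18.3 [  1.3  20.9   3.3   0.  -72.3  92.8] [ 0.6615 -0.1768  0.262 ] [ 1.7999e+02 -1.3000e-01  4.0700e+00] [ 0.7 -0.4 -0.1]
pot_yellow []
```

View pics/w8.png

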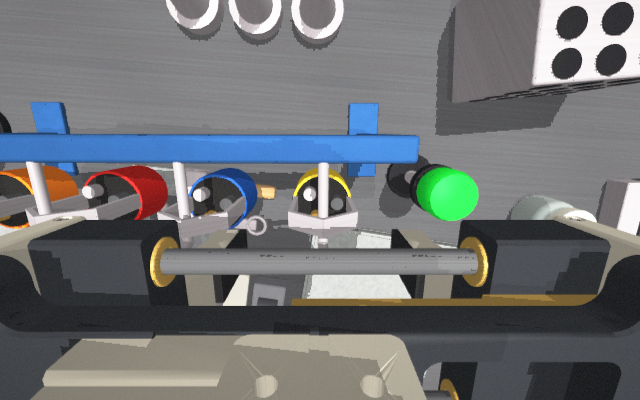

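The bar is level in the view, so the yaw is right. The yellow handle is centred at column 323, which is about 3 mm towards -y. I'll correct that, descend and grip.

Request:
{"api": "send_rows", "payload": {
  "increments": [
    [[0,-0.014,0,0],[0,-0.014,-0.15,0],[0,-0.014,-0.3,0],[0,-0.014,-0.4,0],[0,-0.014,-0.44,0],[0,-0.014,-0.445,0],[0,-0.014,-0.445,0]]
  ]
}}

```text
clock: 19.23
tool_pos: [0.6619, -0.1808, 0.1724]
orientation: [180.0, -0.1, 4.0]
force: [-0.2, 0.4, 0.4]
opening: 0.0875
gripper_force: 0.0
```

Request:
{"api": "send_rows", "payload": {
  "increments": [
    [[0,0,0,0],[0,0,0,0],[0,0,0,0],[0,0,0,0],[0,0,0,0],[0,0,0,0],[0,0,0,0],[0,0,0,0]]
  ],
  "jaw": 0
}}

```text
clock: 20.23
tool_pos: [0.6614, -0.1805, 0.1714]
orientation: [-180.0, -0.0, 4.0]
force: [-1.4, 4.9, 1.5]
opening: 0.0558
gripper_force: 30.0
```

Request:
{"api": "send_rows", "payload": {
  "increments": [
    [[0,0,0.03,0],[0,0,0.06,0],[0,0,0.09,0],[0,0,0.12,0],[0,0,0.135,0],[0,0,0.135,0]]
  ]
}}

```text
clock: 20.98
tool_pos: [0.6614, -0.1807, 0.1987]
orientation: [180.0, -0.0, 4.0]
force: [0.1, -0.1, -1.8]
opening: 0.056
gripper_force: 29.9
```

Request:
{"api": "send_rows", "payload": {
  "increments": [
    [[-0.06,-0.004,0,0],[-0.13,-0.009,0,0],[-0.2,-0.013,0,0],[-0.28,-0.018,0,0],[-0.36,-0.024,0,0],[-0.45,-0.03,0,0],[-0.45,-0.03,0,0]]
  ]
}}

```text
clock: 21.85
tool_pos: [0.5698, -0.1869, 0.1988]
orientation: [-180.0, -0.0, 4.0]
force: [0.6, -0.2, -2.0]
opening: 0.0559
gripper_force: 29.9
```

Request:
{"api": "send_rows", "payload": {
  "increments": [
    [[-0.08,-0.2,0,-0.03],[-0.16,-0.4,0,-0.05],[-0.24,-0.6,0,-0.08],[-0.31,-0.76,0,-0.1],[-0.31,-0.76,0,-0.1],[-0.31,-0.76,0,-0.1]]
  ]
}}

```text
clock: 22.6
tool_pos: [0.5094, -0.3388, 0.1982]
orientation: [-180.0, -0.0, -4.6]
force: [0.2, 0.7, -0.7]
opening: 0.0558
gripper_force: 29.9
```

Request:
{"api": "send_rows", "payload": {
  "increments": [
    [[0,0,-0.15,0],[0,0,-0.3,0],[0,0,-0.42,0],[0,0,-0.47,0],[0,0,-0.49,0],[0,0,-0.5,0],[0,0,-0.51,0],[0,0,-0.515,0],[0,0,-0.515,0]]
  ]
}}

```text
clock: 23.72
tool_pos: [0.5094, -0.3388, 0.0956]
orientation: [180.0, -0.0, -4.6]
force: [-0.2, -0.9, -2.4]
opening: 0.0562
gripper_force: 29.9
```

Still carrying the weight (-2.4 N), so I'll lower a little more until contact.

Request:
{"api": "send_rows", "payload": {
  "increments": [
    [[0,0,-0.004,0],[0,0,-0.008,0],[0,0,-0.012,0],[0,0,-0.012,0]]
  ]
}}

```text
clock: 24.22
tool_pos: [0.5096, -0.3389, 0.0939]
orientation: [180.0, -0.0, -4.6]
force: [-1.8, 1.3, 5.3]
opening: 0.0556
gripper_force: 30.0
```

Request:
{"api": "send_rows", "payload": {
  "increments": [
    [[0,0,0,0],[0,0,0,0],[0,0,0,0],[0,0,0,0]]
  ],
  "jaw": 1
}}

```text
clock: 24.72
tool_pos: [0.5093, -0.3387, 0.0929]
orientation: [-180.0, 0.0, -4.6]
force: [0.3, -0.3, 0.3]
opening: 0.0859
gripper_force: 0.0
```

Request:
{"api": "send_rows", "payload": {
  "increments": [
    [[0,0,0.15,0],[0,0,0.35,0],[0,0,0.6,0],[0,0,0.88,0],[0,0,0.88,0]]
  ]
}}

```text
clock: 25.35
tool_pos: [0.5114, -0.3398, 0.2745]
orientation: [179.8, -0.5, -4.6]
force: [-0.1, 0.0, -0.7]
opening: 0.0876
gripper_force: 0.0
```

Request:
{"api": "send_rows", "payload": {
  "increments": [
    [[0.36,0.66,0,0.05],[0.36,0.66,0,0.1],[0.36,0.66,0,0.1],[0.36,0.66,0,0.1],[0.36,0.66,0,0.1]]
  ]
}}

```text
clock: 25.98
tool_pos: [0.5809, -0.2069, 0.2683]
orientation: [-180.0, 0.1, 4.0]
force: [0.4, -0.1, -0.5]
opening: 0.0877
gripper_force: 0.0
```

```bash
python3 w.py w9.png pot_blue; python3 -c "
from h import *
snap('side','side2.png')
a=cv2.imread('pics/side2.png')[100:400,150:550]; b=cv2.imread('pics/w9.png')[0:300,120:520]
cv2.imwrite('pics/c9.png',np.hstack([a,b]))"
```

```text
26.025 [ -1.5  14.3  -5.    0.  -70.7  95.5] [ 0.5809 -0.2073  0.2686] [-1.80e+02  4.00e-02  3.96e+00] [-0.4  0.4  0.4]
pot_blue [(0.7, [118.5, 204.1], [0.654, -0.039])]
```

View pics/c9.png

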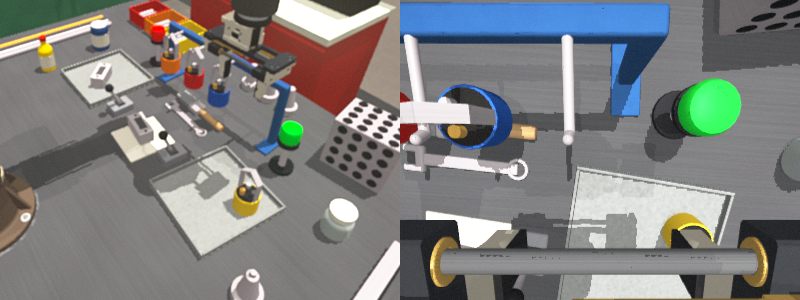

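Yellow stands upright in the tray's far-right corner. Blue is next.

Request:
{"api": "send_rows", "payload": {
  "increments": [
    [[0.366,0.66,0,0],[0.366,0.66,0,0],[0.366,0.66,0,0],[0.366,0.66,0,0],[0.366,0.66,0,0]]
  ]
}}

```text
clock: 26.75
tool_pos: [0.6541, -0.0757, 0.2689]
orientation: [180.0, 0.0, 4.0]
force: [-0.8, -0.6, 0.1]
opening: 0.0877
gripper_force: 0.0
```

Request:
{"api": "send_rows", "payload": {
  "increments": [
    [[0,0,-0.15,0],[0,0,-0.3,0],[0,0,-0.42,0],[0,0,-0.47,0],[0,0,-0.48,0],[0,0,-0.48,0]]
  ]
}}

```text
clock: 27.5
tool_pos: [0.655, -0.0751, 0.174]
orientation: [180.0, -0.1, 4.0]
force: [0.0, 0.1, -0.8]
opening: 0.0878
gripper_force: 0.0
```

Request:
{"api": "send_rows", "payload": {
  "increments": [
    [[0,0,0,0],[0,0,0,0],[0,0,0,0],[0,0,0,0],[0,0,0,0],[0,0,0,0],[0,0,0,0],[0,0,0,0]]
  ],
  "jaw": 0
}}

```text
clock: 28.5
tool_pos: [0.6546, -0.0748, 0.1731]
orientation: [180.0, -0.0, 4.0]
force: [-0.1, -2.7, 1.6]
opening: 0.0557
gripper_force: 30.0
```

Request:
{"api": "send_rows", "payload": {
  "increments": [
    [[0,0,0.03,0],[0,0,0.06,0],[0,0,0.09,0],[0,0,0.12,0],[0,0,0.13,0],[0,0,0.13,0]]
  ]
}}

```text
clock: 29.25
tool_pos: [0.6545, -0.0747, 0.1991]
orientation: [-180.0, -0.0, 4.0]
force: [-0.9, 0.0, -2.3]
opening: 0.0561
gripper_force: 30.0
```

Request:
{"api": "send_rows", "payload": {
  "increments": [
    [[-0.06,-0.004,0,0],[-0.13,-0.009,0,0],[-0.2,-0.013,0,0],[-0.28,-0.018,0,0],[-0.36,-0.024,0,0],[-0.45,-0.03,0,0],[-0.45,-0.03,0,0]]
  ]
}}

```text
clock: 30.12
tool_pos: [0.5631, -0.0808, 0.1995]
orientation: [-180.0, -0.0, 4.0]
force: [0.4, -0.2, -1.8]
opening: 0.0553
gripper_force: 30.0
```

Request:
{"api": "send_rows", "payload": {
  "increments": [
    [[-0.06,-0.2,0,-0.03],[-0.12,-0.4,0,-0.05],[-0.18,-0.6,0,-0.08],[-0.235,-0.74,0,-0.1],[-0.235,-0.74,0,-0.1],[-0.235,-0.74,0,-0.1]]
  ]
}}

```text
clock: 30.88
tool_pos: [0.5178, -0.2287, 0.199]
orientation: [180.0, -0.0, -4.6]
force: [0.1, 0.4, -2.6]
opening: 0.0552
gripper_force: 30.0
```

Request:
{"api": "send_rows", "payload": {
  "increments": [
    [[0,0,-0.15,0],[0,0,-0.3,0],[0,0,-0.42,0],[0,0,-0.47,0],[0,0,-0.49,0],[0,0,-0.5,0],[0,0,-0.505,0],[0,0,-0.51,0],[0,0,-0.51,0]]
  ]
}}

```text
clock: 32.0
tool_pos: [0.5176, -0.2288, 0.0972]
orientation: [180.0, -0.0, -4.6]
force: [-0.2, -0.5, -2.5]
opening: 0.0559
gripper_force: 30.0
```

Request:
{"api": "send_rows", "payload": {
  "increments": [
    [[0,0,-0.004,0],[0,0,-0.008,0],[0,0,-0.012,0],[0,0,-0.012,0]]
  ]
}}

```text
clock: 32.5
tool_pos: [0.5177, -0.2288, 0.0956]
orientation: [180.0, -0.0, -4.6]
force: [-3.1, 2.7, 7.4]
opening: 0.0557
gripper_force: 30.0
```

Request:
{"api": "send_rows", "payload": {
  "increments": [
    [[0,0,0,0],[0,0,0,0],[0,0,0,0],[0,0,0,0]]
  ],
  "jaw": 1
}}

```text
clock: 33.0
tool_pos: [0.5175, -0.2287, 0.0944]
orientation: [180.0, 0.0, -4.6]
force: [0.9, -0.5, 0.3]
opening: 0.0858
gripper_force: 0.0
```

Request:
{"api": "send_rows", "payload": {
  "increments": [
    [[0,0,0.15,0],[0,0,0.35,0],[0,0,0.6,0],[0,0,0.85,0],[0,0,0.85,0]]
  ]
}}

```text
clock: 33.62
tool_pos: [0.5196, -0.2293, 0.2692]
orientation: [179.9, -0.5, -4.6]
force: [0.5, -0.4, -0.9]
opening: 0.0875
gripper_force: 0.0
```

Request:
{"api": "send_rows", "payload": {
  "increments": [
    [[0.32,0.65,0,0.05],[0.32,0.65,0,0.1],[0.32,0.65,0,0.1],[0.32,0.65,0,0.1],[0.32,0.65,0,0.1]]
  ]
}}

```text
clock: 34.25
tool_pos: [0.581, -0.0993, 0.2641]
orientation: [180.0, 0.1, 4.0]
force: [-0.5, 0.5, 1.1]
opening: 0.0879
gripper_force: 0.0
```

Request:
{"api": "send_rows", "payload": {
  "increments": [
    [[0.325,0.645,0,0],[0.325,0.645,0,0],[0.325,0.645,0,0],[0.325,0.645,0,0],[0.325,0.645,0,0]]
  ]
}}

```text
clock: 34.88
tool_pos: [0.646, 0.0288, 0.2646]
orientation: [180.0, 0.0, 3.9]
force: [0.3, -0.1, 0.5]
opening: 0.0879
gripper_force: 0.0
```

Request:
{"api": "send_rows", "payload": {
  "increments": [
    [[0.004,0.006,-0.15,0],[0.004,0.006,-0.3,0],[0.004,0.006,-0.4,0],[0.004,0.006,-0.45,0],[0.004,0.006,-0.458,0],[0.004,0.006,-0.458,0]]
  ]
}}

```text
clock: 35.62
tool_pos: [0.6477, 0.0312, 0.1739]
orientation: [-180.0, -0.1, 4.0]
force: [0.1, 0.4, 0.4]
opening: 0.0877
gripper_force: 0.0
```

Request:
{"api": "send_rows", "payload": {
  "increments": [
    [[0,0,0,0],[0,0,0,0],[0,0,0,0],[0,0,0,0],[0,0,0,0],[0,0,0,0],[0,0,0,0],[0,0,0,0]]
  ],
  "jaw": 0
}}

```text
clock: 36.62
tool_pos: [0.6474, 0.0313, 0.1731]
orientation: [180.0, -0.0, 4.0]
force: [-0.9, -3.5, 2.8]
opening: 0.0563
gripper_force: 29.9
```

Request:
{"api": "send_rows", "payload": {
  "increments": [
    [[0,0,0.03,0],[0,0,0.06,0],[0,0,0.09,0],[0,0,0.12,0],[0,0,0.13,0],[0,0,0.13,0]]
  ]
}}

```text
clock: 37.38
tool_pos: [0.6473, 0.0315, 0.1991]
orientation: [-180.0, -0.0, 4.0]
force: [0.5, 0.5, -1.9]
opening: 0.0562
gripper_force: 29.8
```

Request:
{"api": "send_rows", "payload": {
  "increments": [
    [[-0.06,-0.004,0,0],[-0.13,-0.009,0,0],[-0.2,-0.013,0,0],[-0.28,-0.018,0,0],[-0.36,-0.024,0,0],[-0.45,-0.03,0,0],[-0.45,-0.03,0,0]]
  ]
}}

```text
clock: 38.25
tool_pos: [0.5559, 0.0254, 0.1995]
orientation: [-180.0, -0.0, 4.0]
force: [0.6, 0.8, -1.5]
opening: 0.0562
gripper_force: 29.8
```

Request:
{"api": "send_rows", "payload": {
  "increments": [
    [[0,0,0.13,0],[0,0,0.28,0],[-0.1,-0.25,0.28,0],[-0.2,-0.5,0.28,0],[-0.28,-0.7,0.28,0],[-0.34,-0.9,0.28,0],[-0.34,-0.9,0.28,0]]
  ]
}}

```text
clock: 39.12
tool_pos: [0.4885, -0.1566, 0.2552]
orientation: [180.0, -0.0, 3.8]
force: [0.4, 0.4, -2.3]
opening: 0.056
gripper_force: 29.9
```

Request:
{"api": "send_rows", "payload": {
  "increments": [
    [[-0.09,-0.25,0,-0.03],[-0.18,-0.5,0,-0.05],[-0.26,-0.7,0,-0.08],[-0.34,-0.885,0,-0.1],[-0.34,-0.885,0,-0.1],[-0.34,-0.885,0,-0.1],[-0.34,-0.885,0,-0.1]]
  ]
}}

```text
clock: 40.0
tool_pos: [0.4219, -0.3307, 0.255]
orientation: [-180.0, -0.0, -4.5]
force: [-0.2, 0.1, -1.7]
opening: 0.0563
gripper_force: 29.9
```

```bash
python3 w.py w10.png tray_right pot_blue pot_yellow; python3 -c "
from h import *
snap('side','side3.png')
a=cv2.imread('pics/side3.png')[100:400,150:550]; b=cv2.imread('pics/w10.png')[0:300,120:520]
cv2.imwrite('pics/c10.png',np.hstack([a,b]))"
```

```text
40.05 [-17.1   7.1 -16.   -0.  -66.9 102.6] [ 0.4219 -0.3307  0.2551] [-1.80e+02 -2.00e-02 -4.51e+00] [-0.9 -0.2 -2.6]
tray_right [(0.66, [150.3, 281.1], [0.467, -0.281]), (0.45, [114.0, 317.6], [0.512, -0.336]), (0.37, [2.5, 444.3], [0.631, -0.503])]
pot_blue [(0.71, [115.8, 234.8], [0.518, -0.223])]
pot_yellow [(0.85, [112.6, 321.2], [0.513, -0.341])]
```

View pics/c10.png

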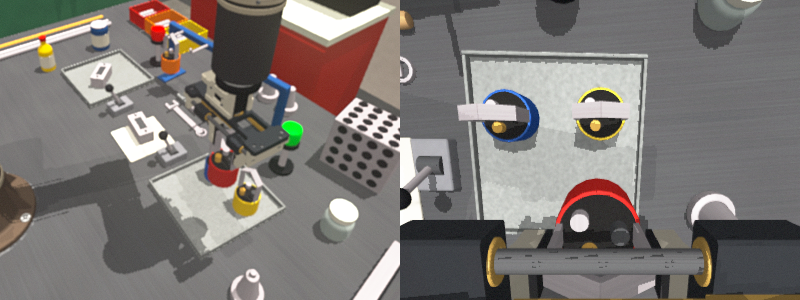

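Yellow and blue stand upright in the far row, at crop positions (600,115) and (510,115). I'll lower red into the near-right slot.

Request:
{"api": "send_rows", "payload": {
  "increments": [
    [[-0.01,0,-0.2,0],[-0.01,0,-0.4,0],[-0.01,0,-0.6,0],[-0.01,0,-0.72,0],[-0.01,0,-0.77,0],[-0.01,0,-0.785,0],[-0.01,0,-0.792,0],[-0.01,0,-0.797,0],[-0.01,0,-0.802,0],[-0.01,0,-0.802,0]]
  ]
}}

```text
clock: 41.5
tool_pos: [0.4199, -0.3317, 0.0955]
orientation: [180.0, -0.1, -4.6]
force: [0.2, 2.8, 4.4]
opening: 0.0559
gripper_force: 29.9
```

Request:
{"api": "send_rows", "payload": {
  "increments": [
    [[0,0,0,0],[0,0,0,0],[0,0,0,0],[0,0,0,0]]
  ],
  "jaw": 1
}}

```text
clock: 42.0
tool_pos: [0.4193, -0.3315, 0.0945]
orientation: [-180.0, 0.0, -4.6]
force: [0.4, 0.8, 0.1]
opening: 0.0864
gripper_force: 0.0
```

Request:
{"api": "send_rows", "payload": {
  "increments": [
    [[0,0,0.15,0],[0,0,0.35,0],[0,0,0.6,0],[0,0,0.88,0],[0,0,0.88,0]]
  ]
}}

```text
clock: 42.62
tool_pos: [0.4213, -0.3327, 0.2755]
orientation: [179.8, -0.5, -4.6]
force: [-0.1, 0.5, -1.4]
opening: 0.0878
gripper_force: 0.0
```

Request:
{"api": "send_rows", "payload": {
  "increments": [
    [[0.36,0.8,0,0.05],[0.36,0.8,0,0.1],[0.36,0.8,0,0.1],[0.36,0.8,0,0.1],[0.36,0.8,0,0.1]]
  ]
}}

```text
clock: 43.25
tool_pos: [0.491, -0.1714, 0.2699]
orientation: [-180.0, 0.1, 4.0]
force: [-0.7, 0.1, -0.3]
opening: 0.0874
gripper_force: 0.0
```

Request:
{"api": "send_rows", "payload": {
  "increments": [
    [[0.36,0.8,0,0],[0.36,0.8,0,0],[0.36,0.8,0,0],[0.36,0.8,0,0],[0.36,0.8,0,0]]
  ]
}}

```text
clock: 43.88
tool_pos: [0.563, -0.0126, 0.2701]
orientation: [180.0, 0.1, 3.9]
force: [-0.9, 1.1, -1.2]
opening: 0.0874
gripper_force: 0.0
```

Request:
{"api": "send_rows", "payload": {
  "increments": [
    [[0.38,0.735,0,0],[0.38,0.735,0,0],[0.38,0.735,0,0],[0.38,0.735,0,0],[0.38,0.735,0,0],[0.38,0.735,0,0]]
  ]
}}

```text
clock: 44.62
tool_pos: [0.639, 0.1338, 0.271]
orientation: [-180.0, -0.0, 3.9]
force: [-0.2, -0.5, 0.7]
opening: 0.0876
gripper_force: 0.0
```

Request:
{"api": "send_rows", "payload": {
  "increments": [
    [[0,0,-0.15,0],[0,0,-0.3,0],[0,0,-0.42,0],[0,0,-0.475,0],[0,0,-0.485,0],[0,0,-0.485,0]]
  ]
}}

```text
clock: 45.38
tool_pos: [0.6398, 0.1354, 0.1746]
orientation: [-180.0, -0.1, 4.0]
force: [-0.0, 0.3, 0.1]
opening: 0.0877
gripper_force: 0.0
```

Request:
{"api": "send_rows", "payload": {
  "increments": [
    [[0,0,0,0],[0,0,0,0],[0,0,0,0],[0,0,0,0],[0,0,0,0],[0,0,0,0],[0,0,0,0],[0,0,0,0]]
  ],
  "jaw": 0
}}

```text
clock: 46.38
tool_pos: [0.6393, 0.1352, 0.1736]
orientation: [180.0, 0.0, 4.0]
force: [-0.0, -3.3, 1.7]
opening: 0.056
gripper_force: 30.0
```

Request:
{"api": "send_rows", "payload": {
  "increments": [
    [[0,0,0.03,0],[0,0,0.06,0],[0,0,0.09,0],[0,0,0.12,0],[0,0,0.13,0],[0,0,0.13,0]]
  ]
}}

```text
clock: 47.12
tool_pos: [0.6393, 0.1355, 0.1997]
orientation: [-180.0, -0.0, 4.0]
force: [-0.4, 0.1, -2.5]
opening: 0.0563
gripper_force: 29.9
```

Request:
{"api": "send_rows", "payload": {
  "increments": [
    [[-0.06,-0.004,0,0],[-0.13,-0.009,0,0],[-0.2,-0.013,0,0],[-0.28,-0.018,0,0],[-0.36,-0.024,0,0],[-0.45,-0.03,0,0],[-0.45,-0.03,0,0]]
  ]
}}

```text
clock: 48.0
tool_pos: [0.5479, 0.1294, 0.2]
orientation: [-180.0, -0.0, 4.0]
force: [-0.4, -0.3, -2.0]
opening: 0.056
gripper_force: 29.9
```

Request:
{"api": "send_rows", "payload": {
  "increments": [
    [[0,0,0.13,0],[0,0,0.28,0],[-0.08,-0.25,0.28,0],[-0.16,-0.5,0.28,0],[-0.23,-0.7,0.28,0],[-0.3,-0.9,0.28,0],[-0.3,-0.9,0.28,0]]
  ]
}}

```text
clock: 48.88
tool_pos: [0.4884, -0.0525, 0.2559]
orientation: [180.0, -0.0, 3.8]
force: [0.3, 0.1, -3.1]
opening: 0.0562
gripper_force: 30.0
```

Request:
{"api": "send_rows", "payload": {
  "increments": [
    [[-0.08,-0.25,0,-0.03],[-0.16,-0.5,0,-0.05],[-0.23,-0.7,0,-0.08],[-0.295,-0.86,0,-0.1],[-0.295,-0.86,0,-0.1],[-0.295,-0.86,0,-0.1],[-0.295,-0.86,0,-0.1]]
  ]
}}

```text
clock: 49.75
tool_pos: [0.4309, -0.2218, 0.2556]
orientation: [-180.0, -0.0, -4.5]
force: [0.8, -0.2, -2.4]
opening: 0.0561
gripper_force: 30.0
```

```bash
python3 w.py w11.png lever_right_tip tray_right pot_blue pot_yellow pot_red block_right; python3 -c "
from h import *
snap('side','side4.png')
a=cv2.imread('pics/side4.png')[100:400,150:550]; b=cv2.imread('pics/w11.png')[0:300,120:520]
cv2.imwrite('pics/c11.png',np.hstack([a,b]))"
```

```text
49.8 [ -3.9   1.9 -21.7  -0.  -66.4  89.4] [ 0.4309 -0.2218  0.2556] [-1.80e+02 -1.00e-02 -4.52e+00] [-0.6  0.6 -3. ]
lever_right_tip [(0.71, [199.5, 215.7], [0.413, -0.068]), (0.2, [210.0, 495.6], [0.364, -0.479])]
tray_right [(0.72, [148.8, 357.5], [0.47, -0.279]), (0.39, [73.6, 148.9], [0.589, -0.01])]
pot_blue [(0.96, [115.2, 314.7], [0.519, -0.223])]
pot_yellow [(0.71, [113.4, 402.4], [0.512, -0.342])]
pot_red [(0.82, [178.0, 396.4], [0.424, -0.333])]
block_right [(0.82, [184.1, 156.9], [0.443, 0.013])]
```

View pics/c11.png

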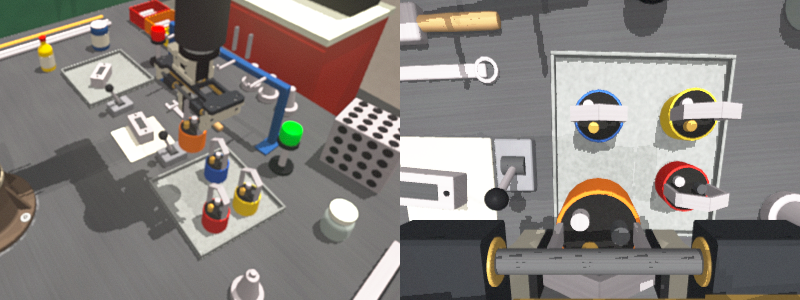

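Three pots stand upright. I'll place orange in the near-left slot and triangulate the lever ball.

Request:
{"api": "send_rows", "payload": {
  "increments": [
    [[-0.01,0,-0.2,0],[-0.01,0,-0.4,0],[-0.01,0,-0.6,0],[-0.01,0,-0.72,0],[-0.01,0,-0.77,0],[-0.01,0,-0.785,0],[-0.01,0,-0.792,0],[-0.01,0,-0.797,0],[-0.01,0,-0.802,0],[-0.01,0,-0.802,0]]
  ]
}}

```text
clock: 51.4
tool_pos: [0.429, -0.2226, 0.0961]
orientation: [180.0, -0.1, -4.6]
force: [-0.7, 2.4, 5.0]
opening: 0.0555
gripper_force: 30.0
```

Request:
{"api": "send_rows", "payload": {
  "increments": [
    [[0,0,0,0],[0,0,0,0],[0,0,0,0],[0,0,0,0]]
  ],
  "jaw": 1
}}

```text
clock: 51.9
tool_pos: [0.4283, -0.2225, 0.0951]
orientation: [180.0, 0.0, -4.6]
force: [-0.6, 1.1, -0.7]
opening: 0.0866
gripper_force: 0.0
```

Request:
{"api": "send_rows", "payload": {
  "increments": [
    [[0,0,0.15,0],[0,0,0.35,0],[0,0,0.6,0],[0,0,0.88,0],[0,0,0.88,0]]
  ]
}}

```text
clock: 52.52
tool_pos: [0.4305, -0.2231, 0.2759]
orientation: [179.9, -0.5, -4.6]
force: [-0.2, 0.5, -1.9]
opening: 0.0874
gripper_force: 0.0
```

Request:
{"api": "send_rows", "payload": {
  "increments": [
    [[-0.28,0.53,0.2,0.05],[-0.28,0.53,0.2,0.05],[-0.28,0.53,0.2,0.05],[-0.28,0.53,0.2,0.05],[-0.28,0.53,0.2,0.05],[-0.28,0.53,0.2,0.05]]
  ]
}}

```text
clock: 53.28
tool_pos: [0.3723, -0.1173, 0.3104]
orientation: [180.0, 0.1, -0.4]
force: [-0.5, 0.8, 0.2]
opening: 0.0875
gripper_force: 0.0
```

```bash
python3 w.py w12.png lever_right_tip tray_right pot_orange pot_blue pot_yellow pot_red block_right; cat > l.py <<'E'
from h import *
import pickle
P={1:(197.6,403.8),2:(163,273.7),5:(172.7,360),11:(199.5,215.7)}
R=[]
c,D=pickle.load(open('pics/w12.png.pkl','rb'))
for k,p in P.items(): R.append(ray(pickle.load(open('pics/w%d.png.pkl'%k,'rb'))[0],p))
for a,p in D['lever_right_tip'][:1]: R.append(ray(c,p))
x,e=tri(R); print(x.round(4),np.round(e,4))
x,e=tri(R[1:]); print(x.round(4),np.round(e,4))
E
python3 l.py
```

```text
53.325 [ 11.9 -10.2 -25.4  -0.  -75.   77.6] [ 0.3723 -0.1173  0.3105] [ 1.7998e+02  1.0000e-01 -4.1000e-01] [ 0.1 -0.5 -0.5]
lever_right_tip [(0.79, [132.8, 308.9], [0.437, -0.102]), (0.65, [178.2, 540.9], [0.361, -0.481])]
tray_right [(0.97, [110.9, 422.0], [0.468, -0.277])]
pot_orange [(0.96, [140.5, 385.4], [0.424, -0.223])]
pot_blue [(0.65, [77.5, 392.3], [0.516, -0.228])]
pot_yellow [(0.92, [80.1, 468.6], [0.512, -0.343]), (0.2, [110.4, 424.9], [0.469, -0.282])]
pot_red [(0.58, [140.8, 454.9], [0.423, -0.333])]
block_right [(0.65, [129.8, 236.6], [0.442, 0.011])]
[ 0.4373 -0.106   0.0967] [0.0006 0.0021 0.0015 0.0033 0.0009]
[ 0.4375 -0.1061  0.097 ] [0.002  0.0013 0.0034 0.0009]
```

View pics/w12.png

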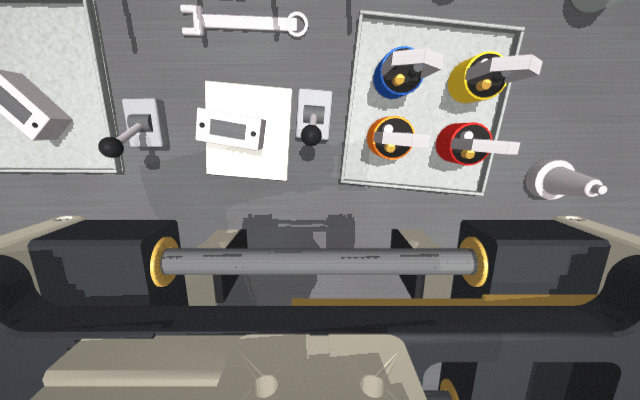

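All four pots stand upright in the tray, and the lever ball is at (311,135) in the image, or (0.437, -0.106, 0.097) in world coordinates. I'll close the jaw, go in behind it and push.

Request:
{"api": "send_rows", "payload": {
  "increments": [
    [[0.09,0.05,0,0],[0.09,0.05,-0.1,0],[0.09,0.05,-0.3,0],[0.09,0.05,-0.5,0],[0.09,0.05,-0.8,0],[0.09,0.05,-1,0],[0.09,0.05,-1,0]]
  ],
  "jaw": 0
}}

```text
clock: 54.55
tool_pos: [0.3889, -0.1065, 0.109]
orientation: [179.9, 0.4, -0.3]
force: [-0.4, -0.3, -0.4]
opening: 0.0231
gripper_force: 0.0
```

Request:
{"api": "send_rows", "payload": {
  "increments": [
    [[0,0,-0.055,0],[0,0,-0.055,0],[0.06,0,-0.055,0],[0.12,0,-0.055,0],[0.18,0,-0.055,0],[0.24,0,-0.055,0],[0.3,0,-0.055,0],[0.35,0,-0.055,0],[0.4,0,-0.055,0],[0.44,0,-0.055,0],[0.44,0,-0.055,0]]
  ]
}}

```text
clock: 55.92
tool_pos: [0.4769, -0.1068, 0.0995]
orientation: [180.0, 0.2, -0.3]
force: [-5.0, 0.1, 0.5]
opening: 0.0006
gripper_force: 2.4
```

```bash
cat > s.py <<'E'
from h import *
snap('side','sx.png');snap('top');o=ctrl.get_obs();print(o['tool_pos'],o['force'].round(1))
cs={n:cam(n) for n in('side','top')}; r={}
for n in cs:
    q=ctrl.spot_point('lever_right_tip',n); r[n]=q; print(n,[(d['conf'],d['pixel'],onz(cs[n],d['pixel'],.095)[:2].round(3)) for d in q[:2]])
E
python3 s.py
```

```text
[ 0.47692622 -0.10676171  0.09957446] [-4.9 -0.7  0.6]
side [(0.56, [229.2, 335.3], array([ 0.496, -0.124]))]
top []
```

Request:
{"api": "send_rows", "payload": {
  "increments": [
    [[0.02,0,0,0],[0.04,0,0,0],[0.06,0,0,0],[0.06,0,0,0]]
  ]
}}

```text
clock: 56.62
tool_pos: [0.4784, -0.1079, 0.0981]
orientation: [179.9, 1.3, -0.5]
force: [-36.1, 4.7, 26.8]
opening: 0.0004
gripper_force: 18.5
```

```bash
python3 s.py
```

```text
[ 0.47842662 -0.10796174  0.0981115 ] [-36.5   5.   26. ]
side [(0.59, [148.1, 252.3], array([0.515, 0.351])), (0.55, [161.3, 307.3], array([0.62 , 0.177]))]
top []
```

The force rose to 36 N with no further travel, so the lever is at its end stop. I'll back off, raise the arm and check.

Request:
{"api": "send_rows", "payload": {
  "increments": [
    [[-0.1,0,0,0],[-0.2,0,0,0],[-0.3,0,0,0],[-0.35,0,0.2,0],[-0.35,0,0.5,0],[-0.35,0,0.8,0],[-0.35,0,1,0],[-0.35,0,1,0],[-0.35,0,1,0]]
  ]
}}

```text
clock: 57.95
tool_pos: [0.4205, -0.1063, 0.3]
orientation: [-180.0, -0.1, -0.3]
force: [-0.1, -0.0, -0.8]
opening: 0.0003
gripper_force: 0.0
```

```bash
python3 w.py w13.png lever_right_tip lever_left_tip block_left tray_left pot_orange pot_blue pot_yellow pot_red block_right; python3 s.py; python3 -c "
from h import *
a=cv2.imread('pics/sx.png')[100:400,150:550]; b=cv2.imread('pics/w13.png')[0:300,120:520]
cv2.imwrite('pics/c13.png',np.hstack([a,b]))"
```

```text
58.0 [ 12.   -5.1 -22.6  -0.  -72.5  77.7] [ 0.4202 -0.1064  0.2994] [-1.7999e+02  3.0000e-02 -3.0000e-01] [-0.4 -0.  -0.4]
lever_right_tip [(0.96, [117.9, 323.7], [0.508, -0.114]), (0.61, [114.1, 475.6], [0.512, -0.343])]
lever_left_tip [(0.81, [185.8, 120.7], [0.404, 0.214])]
block_left [(0.9, [139.0, 49.1], [0.479, 0.311]), (0.16, [163.5, 245.6], [0.439, 0.01])]
tray_left [(0.95, [123.6, 43.8], [0.501, 0.313])]
pot_orange [(0.97, [168.0, 392.0], [0.431, -0.222]), (0.7, [173.9, 459.2], [0.421, -0.33])]
pot_blue [(0.6, [110.2, 400.2], [0.518, -0.229])]
pot_yellow [(0.7, [120.2, 323.6], [0.504, -0.114]), (0.57, [114.7, 472.9], [0.511, -0.34])]
pot_red [(0.67, [175.0, 458.1], [0.419, -0.328])]
block_right [(0.7, [162.8, 244.5], [0.44, 0.011])]
[ 0.42033476 -0.10649865  0.30004167] [-0.5  0.5  0.5]
side [(0.47, [229.6, 337.4], array([ 0.5  , -0.128]))]
top [(0.73, [161.0, 246.9], array([0.671, 0.262])), (0.69, [178.8, 462.8], array([ 0.609, -0.47 ]))]
```

View pics/c13.png

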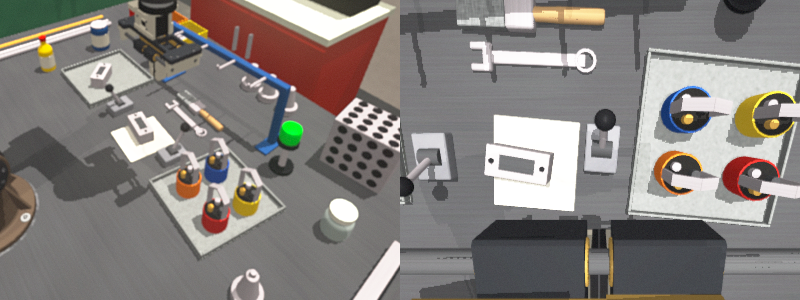

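```bash
python3 - <<'E'
from h import *
import pickle
c,D=pickle.load(open('pics/w13.png.pkl','rb'))
R=[ray(c,(117.9,323.7)),ray(cam('side'),(229.6,337.4))]
x,e=tri(R); print('ball',x.round(4),np.round(e,4), onz(c,(117.9,323.7),.092).round(4))
for v in (125,173): print('base edge',onz(c,(v,322),.025).round(4), onz(c,(v,322),.0).round(4))
im=ctrl.snapshot('wrist'); cv2.imwrite('pics/z13.png',cv2.resize(im[80:200,260:420,::-1],None,fx=5,fy=5,interpolation=cv2.INTER_CUBIC)[:600,:800])
E
```

```text
ball [ 0.5069 -0.1145  0.0804] [0.0037 0.0037] [ 0.5035 -0.112   0.092 ]
base edge [ 0.4967 -0.1108  0.025 ] [ 0.4972 -0.1111  0.    ]
base edge [ 0.4271 -0.1106  0.025 ] [ 0.4234 -0.1109  0.    ]
```

View pics/z13.png

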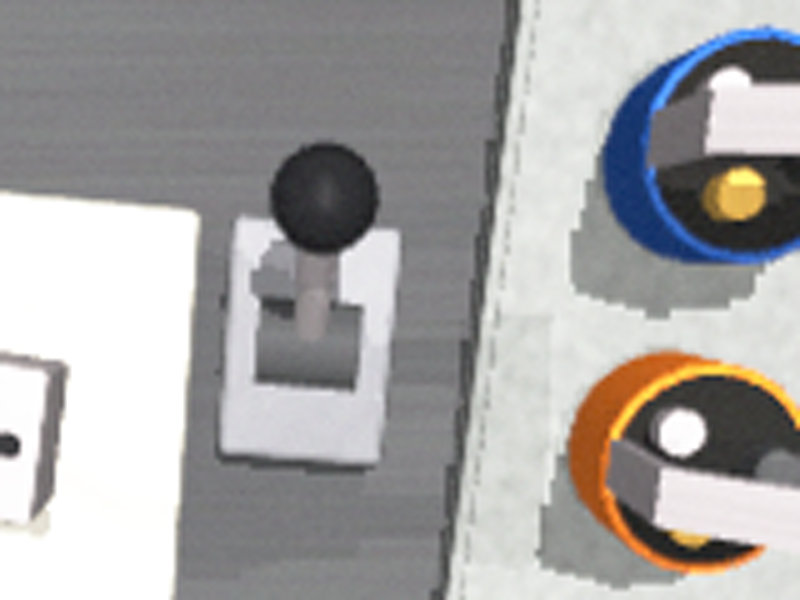

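The lever base is centred at x≈0.463 and the ball at 0.503. That puts the ball about 40 mm beyond the pivot, so the lever is fully over. Everything else is in place, so I'll hand in.

```bash
python3 -c "
from plant import ctrl
print(ctrl.close_job())"
```

```text
the job is handed in; nothing more can be done
None
```

I've handed the job in, with no verdict returned: the green-lamp (right) tray's block is flat on the plate, all four pots stand upright in that tray, its lever is fully over, and the red-lamp tray's block and lever are untouched.

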